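# Make up two fastener kits

### The job

Make up two kits from the stock on the bench: the two-compartment tray gets the long bolt, laid lengthwise (along the tray) in its large compartment, and one nut in its small compartment. The three-compartment tray gets the short bolt, laid lengthwise in its large compartment, and the other nut and the brass fitting in its two small compartments, one in each, whichever you like. Lay everything flat on the compartment floors, about the middle, and leave the copper bar and the black rod lying where they are.

Things in the scene. Friction and masses are not known exactly. Their poses are not given: they have to be found in the camera images.
- long_bolt_mid (a point): The long bolt: galvanised grey hexagon-head bolt, 85 mm long, lying on the bench. The point is its middle (half its length, half-way up, 12 mm over what it lies on). Its y axis runs along its length; across (x) it is 27 mm at the head and about 16 mm at the shank, 24 mm high. Its contact shape tapers straight from head to tip, about 20 to 24 mm across at the middle: grip it there, across x.
- short_bolt_mid (a point): The short bolt: as the long bolt, but only 61 mm long (y axis along its length, 27 mm across the head, 24 mm high; point at its middle, 12 mm over what it lies on).
- nut_a_mid (a point): One of two like M16 nuts: plain grey steel hexagon nut, lying flat, 24 mm across the flats (its x axis), 27 mm across the corners (y), 13 mm high. Point at its centre, 6.5 mm over what it lies on.
- nut_b_mid (a point): The other M16 nut, same size as nut_a, slightly darker steel. Either nut may go in either kit. Point at its centre, 6.5 mm over what it lies on.
- fitting_mid (a point): Brass pipe fitting with a hexagon in the middle, lying: 38 mm long (its y axis), 26 mm across (x), 23 mm high. Point at its centre, 11.5 mm over what it lies on.
- copper_bar_mid (a point): Flat copper bar, 18 x 85 x 6 mm (x, y, z), lying on the bench: stock that no kit needs. Point at its centre.
- black_rod_mid (a point): Short plain black rod, 12 mm thick, 67 mm long (its y axis), lying on the bench: stock that no kit needs. Point at its centre.
- tray_two: Low open brown wooden tray with two compartments and darker walls, fixed to the bench: 108 mm across (its x axis) by 172 mm long (y). Floor 3 mm thick, walls 4 mm thick, wall tops 12 mm over the bench. Origin at the centre of its underside, z up. The compartments lie in a row along y, each 100 mm inside across x: the large one, 108 mm long, is centred at y = +28 mm; the small one, 52 mm long, at y = -56 mm.
- tray_three: Low open brown wooden tray with three compartments and darker walls, fixed to the bench: 108 mm across (its x axis) by 228 mm long (y). Floor, walls and axes as for tray_two. Each compartment is 100 mm inside across x: the large one, 108 mm long, is centred at y = +56 mm; the two small ones, each 52 mm long, at y = -28 mm and y = -84 mm.

How it is judged:
By the outcome, as a careful person would: the job done as asked, in the order asked, and still so for the second after the job is handed in, with the robot touching nothing.
It also fails if it takes over 102 s, if anything falls off the work surface, if the arm or the gripper's body presses on something with over 40 N, if the wrist force passes 120 N, or if a joint passes its speed limit or range.

### The arm

A 6-joint arm with a two-finger parallel gripper is mounted at the origin on a cart in front of the work surface, level with it; the furniture and walls round the work are solid. World frame = base frame: x ahead of the robot, y to its left, z up, the work surface at z = 0. Lengths are in m, angles in rad, forces in N, time in s.
With the tool pointing down it reaches from about 0.425 to 0.925 m from the base axis. Payload 12.5 kg.
Tool frame: the origin (TCP) lies on the mounting face of the last link; the fingertips stand 173 mm ahead of it and the grasp point (between the pads) lies 155 mm ahead of it (env.grasp_offset is the distance from the TCP to the grasp point, in m); z points along the fingers, y is the direction in which the jaws open and shut (so a half turn about z gives the same grasp; the last joint's range is limited). The gripper opens to 85 mm and grips with 20 to 120 N. Pads are 22 mm wide; open, the fingers measure 114 mm over their backs; the gripper's body (76 mm by 85 mm) begins 54 mm behind the grasp point. The pads swing forward as they close: fully open they stand 13 mm farther back than shut.
Start: joints at [1.078, 0.491, 1.559, -0, 1.092, -0.106], TCP at [0.236, 0.579, 0.405] pointing down, gripper open.
Joint ranges: [-3.1, 3.1], [-0.84, 2.19], [0.05, 2.79], [-1.13, 4.28], [0.06, 2.93], [-2.69, 2.69]. Speed limits (rad/s): [2.22, 2.22, 2.79, 3.14, 3.14, 3.14].

### API

Orientations are given as a unit quaternion [w, x, y, z].
In Python, from cell import sensors, eyes, order, env gives the robot as it stands.
- The arm moves only by the shell command python3 -m jog 'ROWS' [FORCE]. ROWS is a JSON object of lists of equal length, an entry for each row: "twist": the turn, a rotation vector about the tool's x, y, z in rad, a list of three; "delta_pos": the shift along the tool's x, y, z in m, a list of three; "jaw": the gripper command: -1 is fully open, 1 is shut, values between are in proportion. A call has 1 to 5 rows; each row shifts and turns the commanded pose from where the row before left it, along the tool's axes as they then stand; what a row does not reach is not made up. A row lasts 1/12 s, in which the tool goes at most 41.7 mm and 7.16 degrees, less where a joint would pass 70% of its speed; a pose out of reach is approached as far as the arm can. A call with a gripper value outside its range is refused whole. The fingers move at their own pace and stop on an object; FORCE is the grip in N (left out, the last holds). Time passes only in rows, so rows that do not move let the fingers close. It gives the time, the measured TCP pose, the force and the opening at its end, in the units of the state.
- sensors.get_state(): the state, without advancing time (a new reading comes with each control period).
- eyes.read_camera(name): name is "side" or "top"; returns a dict with "pixels" (480x640x3 uint8, red, green, blue), "fx", "fy", "cx", "cy" (pixels), "dist_coeffs" ([k1, k2, p1, p2, k3] as OpenCV has them; the pictures are not rectified), "xyz" and "orientation" of the camera in the world. Camera axes: x right, y down, z forward; pixel columns grow to the right and rows downward; lengths in m; the calibration is good to about 2 mm. A picture is of the moment at which its call begins. There is no depth.
- order.close_job(): hands the job in, once; it reports no verdict.
The state is a dict: "t": time; "joint_pos": joint angles; "qd": joint speeds; "effort": joint torques, N m; "ee_pos": TCP position; "tcp_rot": TCP orientation; "force": force on the tool from outside, world axes, zero at the start; "ft_torque": the same for the moment, N m; "finger_gap": opening from 0.0 (shut) to 1.0 (fully open).
Only numpy, scipy, OpenCV 4.12 (cv2) and the standard library are available. Lean on these libraries where they do the work, as an engineer would, in place of code of your own. Each camera call takes 0.05 s, during which the arm holds its last target. There are 200 camera calls.

## Working session

There is one attempt and no reset: what is moved stays moved. The work goes in short steps, Python scripts to look and compute and a shell command to move; the robot and the scene stay as the last step left them, time stands still between calls to the robot, and variables do not carry over. Pictures are saved under pics/ and viewed, about 12 in all and at most 16, crops included, and the job is handed in when it is done.

```bash
ls; mkdir -p pics; python3 - <<'E'
from cell import sensors, eyes, order, env
import cv2
print(sensors.get_state())
for n in("top","side"):
    c=eyes.read_camera(n); cv2.imwrite(f"pics/{n}0.png",c["pixels"][:,:,::-1]); print({k:v for k,v in c.items() if k!="pixels"})
E
```

```text
pics
{'t': 0.0, 'joint_pos': array([ 1.07841934e+00,  4.91568258e-01,  1.55947118e+00, -1.52619604e-05,
        1.09167831e+00, -1.05627416e-01]), 'qd': array([ 1.02005077e-04,  1.04534602e-03, -1.64174442e-03, -3.70268254e-05,
        7.48870785e-04, -5.71778363e-04]), 'effort': array([-3.02337921e-04, -6.18436718e+01, -2.61595362e+01, -1.33593799e-04,
        4.04506020e-03,  3.08318363e-05]), 'ee_pos': array([0.23571614, 0.57880699, 0.40411474]), 'tcp_rot': array([-1.59238750e-04,  1.92168382e-01,  9.81361807e-01, -5.39582934e-04]), 'force': array([-0.87349656,  0.12951809, -0.40007307]), 'ft_torque': array([-0.01843837, -0.0045386 ,  0.05805531]), 'finger_gap': 1.0037615744532555}
{'fx': 502.15359312416996, 'fy': 502.15359312416996, 'cx': 322.0139909885493, 'cy': 243.29922178705056, 'dist_coeffs': array([-0.09627637,  0.        ,  0.        ,  0.        ,  0.        ]), 'xyz': array([0.41118357, 0.01838235, 0.93972407]), 'orientation': array([-0.04326692,  0.71297881, -0.697417  ,  0.0582985 ])}
{'fx': 493.9690237644618, 'fy': 493.9690237644618, 'cx': 319.47169649886837, 'cy': 236.25644577131948, 'dist_coeffs': array([-0.00181307,  0.        ,  0.        ,  0.        ,  0.        ]), 'xyz': array([ 0.29869575, -0.77298081,  0.68506777]), 'orientation': array([-0.42974154,  0.89070743, -0.1327949 ,  0.06578757])}
```

View pics/top0.png

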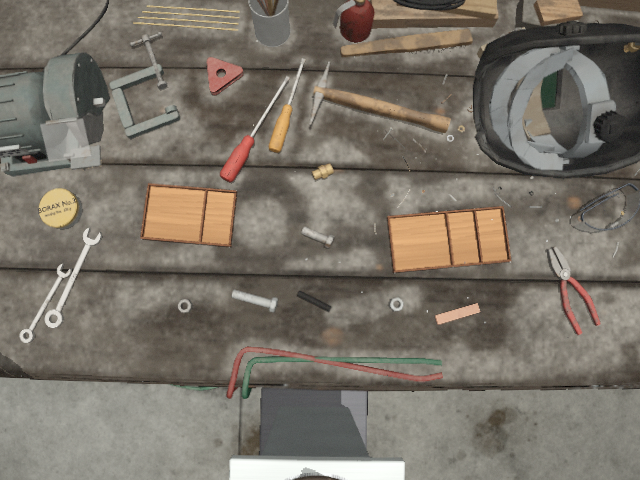

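View pics/side0.png

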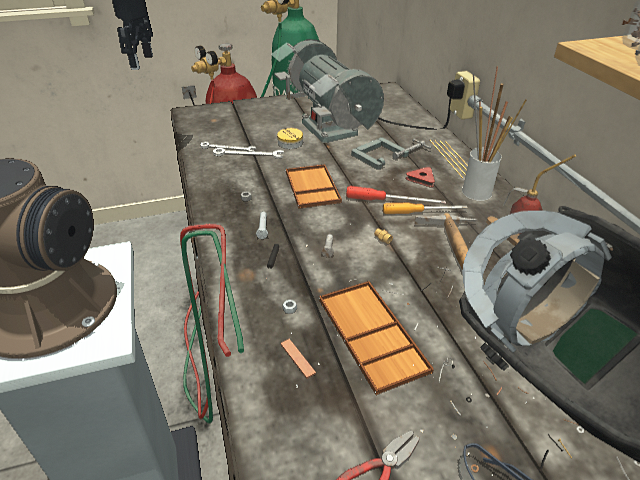

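The top view shows the trays at about (190,215) and (448,240), the long bolt at (255,300) and the short bolt at (318,236). The nuts are at (184,306) and (396,304), the fitting at (322,172), the rod at (313,300) and the bar at (458,314). The side view shows all of these too.

```bash
cat > h.py <<'E'
import numpy as np, cv2
from scipy.spatial.transform import Rotation as R
from cell import sensors, eyes, env
def cam(n): return eyes.read_camera(n)
def ray(c,p):
    K=np.array([[c["fx"],0,c["cx"]],[0,c["fy"],c["cy"]],[0,0,1]])
    u=cv2.undistortPoints(np.array(p,float).reshape(-1,1,2),K,c["dist_coeffs"]).reshape(-1,2)
    q=np.array(c["orientation"]); r=R.from_quat(q,scalar_first=True)
    return np.asarray(c["xyz"]),r.apply(np.c_[u,np.ones(len(u))])
def plane(c,p,z):
    o,d=ray(c,p); return o+d*((z-o[2])/d[:,2])[:,None]
def tri(c1,p1,c2,p2):
    o1,d1=ray(c1,p1); o2,d2=ray(c2,p2); d1=d1[0];d2=d2[0]
    s=np.linalg.lstsq(np.c_[d1,-d2],o2-o1,rcond=None)[0]
    a,b=o1+s[0]*d1,o2+s[1]*d2; return (a+b)/2,np.linalg.norm(a-b)
def blob(c,box,kind):
    x0,y0,x1,y1=box; im=c["pixels"][y0:y1,x0:x1]; hsv=cv2.cvtColor(im,cv2.COLOR_RGB2HSV).astype(int)
    H,S,V=hsv[...,0],hsv[...,1],hsv[...,2]
    m={"grey":(V>135)&(S<60),"brass":(S>110)&(V>90)&(H>10)&(H<32),"wood":(S>95)&(H<20)&(V>50)}[kind]
    m=cv2.morphologyEx(m.astype(np.uint8),cv2.MORPH_CLOSE,np.ones((5,5)))
    cs=cv2.findContours(m,cv2.RETR_EXTERNAL,cv2.CHAIN_APPROX_NONE)[0]
    k=max(cs,key=cv2.contourArea); return k.reshape(-1,2)+[x0,y0]
def cen(k):
    m=cv2.moments(k.reshape(-1,1,2).astype(np.int32)); return np.array([m["m10"],m["m01"]])/m["m00"]
E
cat > m.py <<'E'
from h import *
T,S=cam("top"),cam("side")
B={"nutL":((172,294,197,319),(236,187,256,204),"grey",.0065),"nutR":((384,292,410,316),(280,296,300,316),"grey",.0065),
"long":((225,284,285,316),(252,205,274,244),"grey",.012),"short":((298,222,338,250),(318,228,338,262),"grey",.012),
"fit":((308,158,338,186),(370,224,396,248),"brass",.0115),"two":((134,176,246,254),(280,160,346,212),"wood",.012),"three":((380,198,520,280),(314,276,438,398),"wood",.012)}
im={"t":T["pixels"].copy(),"s":S["pixels"].copy()}
for n,(bt,bs,k,z) in B.items():
    a,b=blob(T,bt,k),blob(S,bs,k)
    cv2.polylines(im["t"],[a.reshape(-1,1,2).astype(np.int32)],1,(255,0,255)); cv2.polylines(im["s"],[b.reshape(-1,1,2).astype(np.int32)],1,(255,0,255))
    P,e=tri(T,cen(a),S,cen(b)); q=plane(T,a,z)[:,:2]
    r=cv2.minAreaRect((q*1000).astype(np.float32)); bx=cv2.boxPoints(r)/1000
    ed=bx[1]-bx[0],bx[2]-bx[1]; l=max(ed,key=np.linalg.norm); ang=np.degrees(np.arctan2(l[1],l[0]))%180
    pl=plane(S,b,z)[:,:2]; r2=cv2.minAreaRect((pl*1000).astype(np.float32))
    print(n,"tri",P.round(4),"err",round(e,4),"top rect",np.round(r[0],1),np.round(r[1],1),"axis deg",ang.round(1),"side rect",np.round(r2[0],1),np.round(r2[1],1), "r",np.hypot(*P[:2]).round(3))
t=cv2.resize(im["t"][150:330,130:530],(800,360)); s=im["s"][150:400,230:440]; s=cv2.resize(s,None,fx=2,fy=2)[:240*2]
cv2.imwrite("pics/mt.png",t[:,:,::-1]); cv2.imwrite("pics/ms.png",s[:,:,::-1])
E
python3 m.py
```

```text
nutL tri [0.4287 0.2503 0.0154] err 0.0084 top rect [425.1 252.9] [22.3 22.4] axis deg 93.0 side rect [430.3 251.2] [74.2 34.5] r 0.496
nutR tri [ 0.4398 -0.1435  0.0084] err 0.0046 top rect [ 440.7 -141. ] [35.3 47. ] axis deg 90.3 side rect [ 435.8 -139.8] [49.9 36.4] r 0.463
long tri [0.4385 0.1204 0.0176] err 0.0005 top rect [436.7 124.3] [82.8 24.7] axis deg 80.4 side rect [434.3 130.2] [126.7  35. ] r 0.455
short tri [0.5654 0.008  0.0207] err 0.0037 top rect [566.    9.8] [39.9 56.1] axis deg 91.4 side rect [562.9  20. ] [83.  42.5] r 0.565Traceback (most recent call last):
  File "m.py", line 8, in <module>
    a,b=blob(T,bt,k),blob(S,bs,k)
        ~~~~^^^^^^^^
  File "h.py", line 22, in blob
    k=max(cs,key=cv2.contourArea); return k.reshape(-1,2)+[x0,y0]
ValueError: max() iterable argument is empty
```

```bash
python3 - <<'E'
s=open('h.py').read()
i=s.index('    H,S,V='); j=s.index('    cs=cv2')
s=s[:i]+'''    ch=hsv[...,2] if kind=="grey" else hsv[...,1]
    ch=cv2.GaussianBlur(ch.astype(np.uint8),(3,3),0)
    m=cv2.threshold(ch,0,1,cv2.THRESH_BINARY+cv2.THRESH_OTSU)[1]
    if kind=="wood": m=cv2.morphologyEx(m,cv2.MORPH_OPEN,np.ones((5,5)))
'''+s[j:]
open('h.py','w').write(s)
E
python3 m.py
```

```text
nutL tri [0.4326 0.2533 0.0109] err 0.0014 top rect [428.8 253.4] [33.2 45.2] axis deg 91.6 side rect [428.9 251.8] [74.9 37.7] r 0.501
nutR tri [ 0.4382 -0.1447  0.015 ] err 0.0072 top rect [ 441.4 -143. ] [33.4 43.4] axis deg 91.1 side rect [ 436.1 -136.2] [25.  21.8] r 0.461
long tri [0.4393 0.1209 0.0173] err 0.0007 top rect [437.5 124.4] [82.5 22.9] axis deg 80.1 side rect [439.7 130.9] [89.5 17.6] r 0.456
short tri [0.5673 0.0079 0.0105] err 0.0033 top rect [566.    9.8] [39.9 56.1] axis deg 91.4 side rect [565.3   8.1] [61.1 27.8] r 0.567
fit tri [6.855e-01 3.000e-04 1.060e-02] err 0.0007 top rect [687.1  -1. ] [27.2 48.3] axis deg 118.9 side rect [684.6   0. ] [31.2 56.7] r 0.685
two tri [ 0.5975  0.2558 -0.0012] err 0.001 top rect [594.9 253.1] [173.8 109.6] axis deg 86.3 side rect [593.1 242.7] [185.6 109.3] r 0.65
three tri [ 0.5654 -0.2452 -0.0097] err 0.0035 top rect [ 560.9 -240.3] [109.  229.4] axis deg 96.4 side rect [ 558.6 -247.1] [111.4 233.3] r 0.616
```

View pics/mt.png

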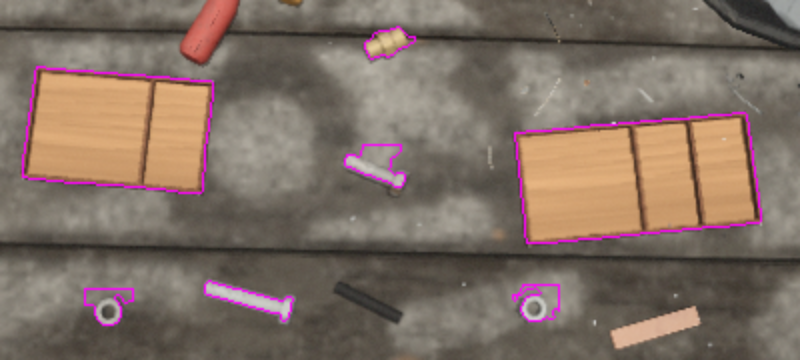

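View pics/ms.png

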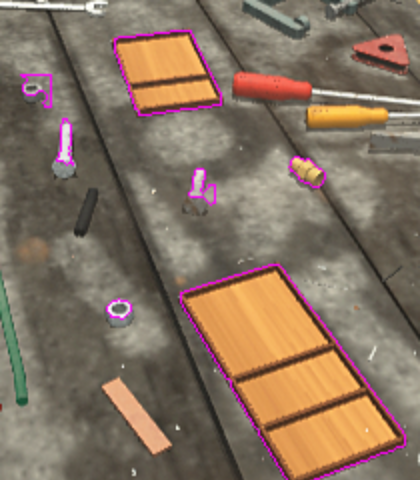

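Trays and long bolt are well outlined. The grey masks leak on the nuts and short bolt, so I'll tighten those once and then move.

```bash
cat > m2.py <<'E'
from h import *
T,S=cam("top"),cam("side")
B={"nutL":((174,296,194,316),(238,188,254,202),.013),"nutR":((386,294,408,315),(282,298,298,314),.013),
"long":((225,284,285,316),(252,207,274,244),.02),"short":((298,224,338,248),(320,230,336,260),.02),"fit":((308,160,336,184),(372,226,394,247),.0115)}
out=[]
for n,(bt,bs,z) in B.items():
    ks=[];cr=[]
    for c,b in((T,bt),(S,bs)):
        x0,y0,x1,y1=b; im=cv2.resize(c["pixels"][y0:y1,x0:x1],None,fx=8,fy=8,interpolation=cv2.INTER_CUBIC)
        hsv=cv2.cvtColor(im,cv2.COLOR_RGB2HSV); ch=hsv[...,1] if n=="fit" else hsv[...,2]
        t=cv2.threshold(ch,0,1,cv2.THRESH_OTSU)[0]; t=t if n=="fit" else t+ (25 if c is T else 8)
        m=(ch>t).astype(np.uint8); m=cv2.morphologyEx(m,cv2.MORPH_OPEN,np.ones((11,11)))
        k=max(cv2.findContours(m,cv2.RETR_EXTERNAL,cv2.CHAIN_APPROX_NONE)[0],key=cv2.contourArea)
        k=cv2.convexHull(k); cv2.polylines(im,[k],1,(255,0,255)); cr.append(im); ks.append(k.reshape(-1,2)/8-.44+[x0,y0])
    ce=[np.array(cv2.minAreaRect(k.astype(np.float32))[0]) for k in ks]
    P,e=tri(T,ce[0],S,ce[1])
    q=plane(T,ks[0],z)[:,:2]; r=cv2.minAreaRect((q*1000).astype(np.float32)); bx=cv2.boxPoints(r)
    l=max((bx[1]-bx[0],bx[2]-bx[1]),key=np.linalg.norm)
    q2=plane(S,ks[1],z)[:,:2]; r2=cv2.minAreaRect((q2*1000).astype(np.float32)); bx=cv2.boxPoints(r2)
    l2=max((bx[1]-bx[0],bx[2]-bx[1]),key=np.linalg.norm)
    print(n,"tri",P.round(4),"err",round(e,4),"top",np.round(r[0],1),np.round(r[1],1),"deg",round(np.degrees(np.arctan2(l[1],l[0]))%180,1),"side deg",round(np.degrees(np.arctan2(l2[1],l2[0]))%180,1))
    out+=cr
W=[np.zeros((520,800,3),np.uint8)]
can=np.zeros((600,800,3),np.uint8);x=y=h=0
for im in out:
    im=cv2.resize(im,None,fx=.75,fy=.75)
    if x+im.shape[1]>800: x=0;y+=h;h=0
    hh=min(im.shape[0],600-y); can[y:y+hh,x:x+im.shape[1]]=im[:hh]; x+=im.shape[1];h=max(h,hh)
cv2.imwrite("pics/m2.png",can[:,:,::-1])
for n,bt,bs in(("two",(134,176,246,254),(280,160,346,212)),("three",(380,198,520,280),(314,276,438,398))):
    cc=[]
    for c,b in((T,bt),(S,bs)):
        k=blob(c,b,"wood").reshape(-1,1,2).astype(np.int32); h=cv2.convexHull(k)
        a=cv2.approxPolyDP(h,.04*cv2.arcLength(h,True),True).reshape(-1,2).astype(float); w=plane(c,a,.012); cc.append((a,w))
    for a,w in zip(*cc[0]):
        j=np.argmin(np.linalg.norm(cc[1][1]-w,axis=1)); P,e=tri(T,a,S,cc[1][0][j]); print(n,"corner",P.round(4),round(e,4))
E
python3 m2.py
```

```text
nutL tri [0.4265 0.2505 0.0156] err 0.0041 top [424.5 251.4] [23.4 22.9] deg 3.0 side deg 78.9
nutR tri [ 0.4356 -0.1401  0.0107] err 0.0005 top [ 435.8 -139.8] [22.1 22.1] deg 91.0 side deg 163.1
long tri [0.4385 0.1236 0.0158] err 0.0007 top [438.  123.2] [81.9 16.9] deg 78.7 side deg 76.9
short tri [0.5605 0.0102 0.0169] err 0.0005 top [559.8  10.3] [59.  13.2] deg 70.3 side deg 65.3
fit tri [6.851e-01 4.000e-04 1.130e-02] err 0.0016 top [6.859e+02 3.000e-01] [27.8 46.6] deg 116.6 side deg 100.3
two corner [0.6554 0.3369 0.0049] 0.0026
two corner [ 0.6453  0.1699 -0.0034] 0.0049
two corner [0.5394 0.1714 0.0016] 0.001
two corner [0.5502 0.3414 0.0079] 0.0039
three corner [ 0.6258 -0.3509  0.0029] 0.0021
three corner [ 0.5212 -0.3603  0.0052] 0.0034
three corner [ 0.4975 -0.1341  0.0075] 0.0006
three corner [ 0.6025 -0.123   0.005 ] 0.0007
```

View pics/m2.png

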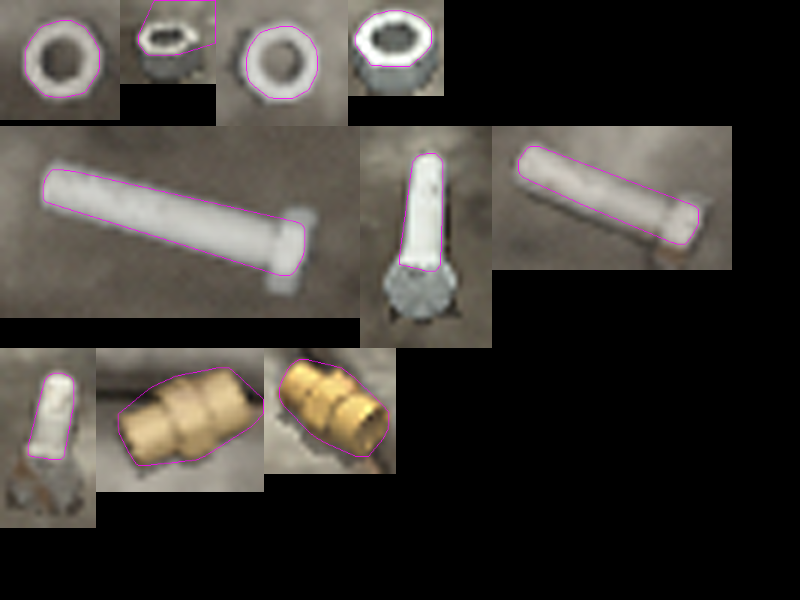

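The views agree: nut tops and bolts triangulate to within 4 mm of heights of about 11–17 mm, sizes match the text, and tray rims come out within 1 cm of 12 mm. First I'll turn the jaws onto world x and descend. After that the tool axes are x = world y, y = world x, z = down.

```bash
A='' ; python3 -m jog '{"twist":[[0,0,0.1184],[0,0,0.1184],[0,0,0.1184],[0,0,0.1184],[0,0,0.1184]],"delta_pos":[[0,0,0.02],[0,0,0.02],[0,0,0.02],[0,0,0.02],[0,0,0.02]],"jaw":[-1,-1,-1,-1,-1]}' 40
python3 -m jog '{"twist":[[0,0,0.1184],[0,0,0.1184],[0,0,0.1184],[0,0,0.1184],[0,0,0.1184]],"delta_pos":[[0,0,0],[0,0,0],[0,0,0],[0,0,0],[0,0,0]],"jaw":[-1,-1,-1,-1,-1]}'
python3 -m jog '{"twist":[[0,0,0],[0,0,0],[0,0,0],[0,0,0],[0,0,0]],"delta_pos":[[-0.038,0.0168,0],[-0.038,0.0168,0],[-0.038,0.0168,0],[-0.038,0.0168,0],[-0.038,0.0168,0]],"jaw":[-1,-1,-1,-1,-1]}'
```

```text
t: 0.82
ee_pos: [0.2357, 0.5788, 0.3039]
tcp_rot: [-0.0, 0.473, 0.881, 0.0]
force: [0.2, 0.6, -0.2]
finger_gap: 1.0
t: 1.23
ee_pos: [0.2358, 0.5789, 0.3046]
tcp_rot: [0.0, 0.709, 0.705, -0.0]
force: [-0.5, 0.0, -0.1]
finger_gap: 0.997
t: 1.65
ee_pos: [0.32, 0.3872, 0.3048]
tcp_rot: [0.0, 0.707, 0.707, 0.0]
force: [1.0, 1.0, 0.6]
finger_gap: 1.001
```

```bash
python3 -m jog '{"twist":[[0,0,0],[0,0,0],[0,0,0],[0,0,0],[0,0,0]],"delta_pos":[[-0.038,0.0168,0],[-0.038,0.0168,0],[-0.038,0.0168,0],[-0.038,0.0168,0],[-0.038,0.0168,0]],"jaw":[-1,-1,-1,-1,-1]}'
python3 -m jog '{"twist":[[0,0,0],[0,0,0],[0,0,0.1],[0,0,0.1],[0,0,0]],"delta_pos":[[-0.038,0.017,0],[-0.038,0.017,0],[0,0,0.025],[0,0,0.025],[0,0,0.025]],"jaw":[-1,-1,-1,-1,-1]}'
python3 - <<'E'
from h import *
s=sensors.get_state(); print(s["ee_pos"],s["tcp_rot"])
c=cam("top"); cv2.imwrite("pics/a.png",cv2.resize(c["pixels"][200:360,160:360],(800,640))[:600,:,::-1])
E
```

```text
t: 2.07
ee_pos: [0.4042, 0.197, 0.3049]
tcp_rot: [0.0, 0.707, 0.707, 0.0]
force: [1.3, 0.3, 0.0]
finger_gap: 1.005
t: 2.48
ee_pos: [0.4381, 0.1218, 0.2292]
tcp_rot: [0.0, 0.777, 0.63, 0.001]
force: [0.4, -0.6, -0.2]
finger_gap: 0.998
[0.43814165 0.12180912 0.22922933] [4.94394396e-04 7.76854984e-01 6.29678753e-01 8.70250652e-04]
```

View pics/a.png

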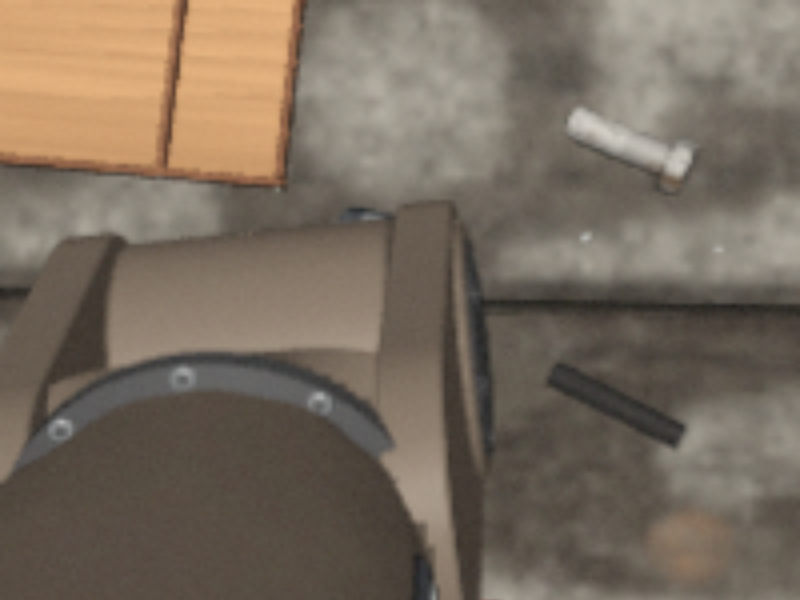

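The top camera is blocked by the wrist, with the gripper over the bolt area and nothing else disturbed. Next I'll descend and grip.

```bash
python3 -m jog '{"twist":[[0,0,0],[0,0,0],[0,0,0],[0,0,0],[0,0,0]],"delta_pos":[[0,0,0.026],[0,0,0.026],[0,0,0],[0,0,0],[0,0,0]],"jaw":[-1,-1,0.2,0.2,0.2]}' 50
python3 -m jog '{"twist":[[0,0,0],[0,0,0],[0,0,0],[0,0,0],[0,0,0]],"delta_pos":[[0,0,0],[0,0,0],[0,0,0],[0,0,0],[0,0,0]],"jaw":[1,1,1,1,1]}'
python3 - <<'E'
from h import *
c=cam("side"); cv2.imwrite("pics/b.png",cv2.resize(c["pixels"][130:280,190:390],(800,600))[:,:,::-1])
E
```

```text
t: 2.95
ee_pos: [0.438, 0.123, 0.1789]
tcp_rot: [0.0, 0.774, 0.633, 0.0]
force: [0.0, 1.1, 0.5]
finger_gap: 0.608
t: 3.37
ee_pos: [0.438, 0.1229, 0.1792]
tcp_rot: [0.001, 0.774, 0.633, 0.001]
force: [-0.0, -0.6, 13.7]
finger_gap: 0.233
```

View pics/b.png

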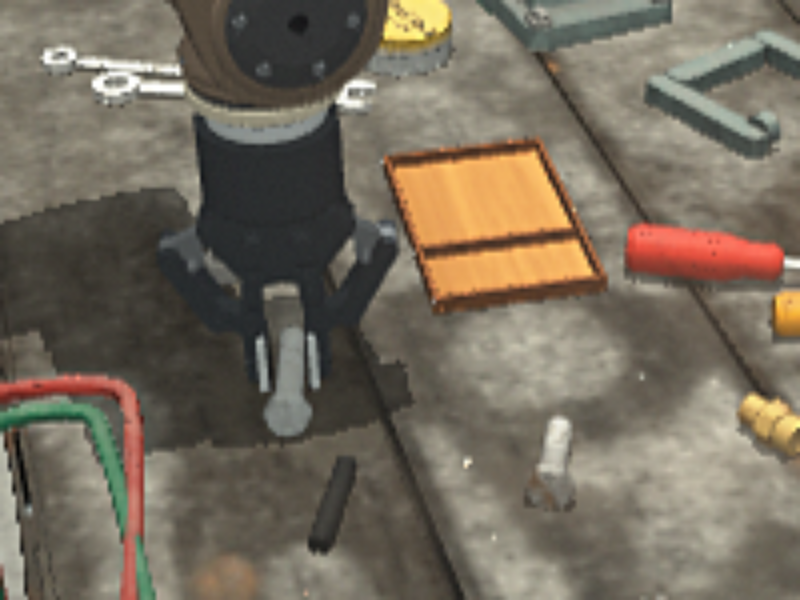

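```bash
python3 -m jog '{"twist":[[0,0,0],[0,0,0],[0,0,-0.0725],[0,0,-0.0725],[0,0,0]],"delta_pos":[[0,0,-0.03],[0,0,-0.03],[0,0,-0.03],[0,0,0],[0.0282,0.0249,0]],"jaw":[1,1,1,1,1]}'
python3 -m jog '{"twist":[[0,0,0],[0,0,0],[0,0,0],[0,0,0],[0,0,0]],"delta_pos":[[0.0282,0.0249,0],[0.0282,0.0249,0],[0.0282,0.0249,0],[0.0282,0.0249,0],[0.0282,0.0249,0]],"jaw":[1,1,1,1,1]}'
python3 -m jog '{"twist":[[0,0,0]],"delta_pos":[[0,0,0]],"jaw":[1]}'
python3 - <<'E'
from h import *
T,S=cam("top"),cam("side"); cv2.imwrite("pics/c.png",np.hstack([cv2.resize(T["pixels"][150:330,100:300],(400,360)),cv2.resize(S["pixels"][90:270,220:420],(400,360))])[:,:,::-1])
E
```

```text
t: 3.83
ee_pos: [0.4614, 0.1477, 0.2701]
tcp_rot: [-0.0, 0.725, 0.688, -0.0]
force: [2.9, -0.9, -1.5]
finger_gap: 0.233
t: 4.25
ee_pos: [0.597, 0.285, 0.2688]
tcp_rot: [0.0, 0.726, 0.688, 0.0]
force: [0.2, -0.5, -1.2]
finger_gap: 0.235
t: 4.33
ee_pos: [0.5991, 0.2873, 0.2687]
tcp_rot: [0.001, 0.726, 0.688, 0.002]
force: [-0.5, -0.0, -1.3]
finger_gap: 0.235
```

View pics/c.png

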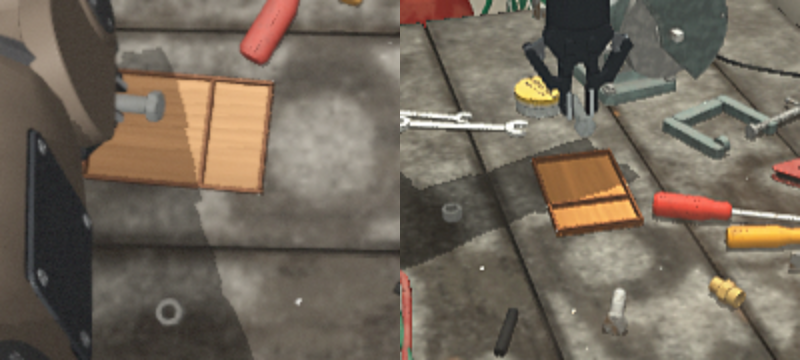

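The bolt is held level along the tray, over the large compartment. Lowering it now.

```bash
python3 -m jog '{"twist":[[0,0,0],[0,0,0],[0,0,0],[0,0,0],[0,0,0]],"delta_pos":[[-0.005,0,0.03],[0,0,0.03],[0,0,0.02],[0,0,0.0055],[0,0,0]],"jaw":[1,1,1,1,1]}'
python3 -m jog '{"twist":[[0,0,0],[0,0,0],[0,0,0],[0,0,0],[0,0,0]],"delta_pos":[[0,0,0],[0,0,0],[0,0,0],[0,0,-0.02],[0,0,-0.04]],"jaw":[-0.2,-0.2,-0.2,-0.2,-0.2]}'
```

```text
t: 4.85
ee_pos: [0.5951, 0.2776, 0.1827]
tcp_rot: [-0.0, 0.726, 0.687, -0.001]
force: [1.2, -0.5, -0.7]
finger_gap: 0.236
t: 5.27
ee_pos: [0.5951, 0.2781, 0.2391]
tcp_rot: [-0.002, 0.726, 0.687, -0.003]
force: [0.2, 1.0, -0.2]
finger_gap: 0.602
```

```bash
python3 -m jog '{"twist":[[0,0,0],[0,0,0],[0,0,0],[0,0,0],[0,0,0]],"delta_pos":[[-0.0075,-0.0337,-0.01],[-0.0075,-0.0337,0],[-0.0075,-0.0337,0],[-0.0075,-0.0337,0],[-0.0075,-0.0337,0]],"jaw":[-0.5,-0.5,-0.5,-0.5,-0.5]}'
python3 -m jog '{"twist":[[0,0,0],[0,0,0],[0,0,0],[0,0,0],[0,0,0]],"delta_pos":[[0,0,0],[0,0,0.024],[0,0,0.024],[0,0,0.023],[0,0,0]],"jaw":[-0.5,-0.5,-0.5,-0.5,-0.5]}'
python3 -m jog '{"twist":[[0,0,0],[0,0,0],[0,0,0],[0,0,0],[0,0,0]],"delta_pos":[[0,0,0],[0,0,0],[0,0,0],[0,0,0],[0,0,0]],"jaw":[1,1,1,1,1]}' 40
python3 - <<'E'
from h import *
S=cam("side"); T=cam("top"); cv2.imwrite("pics/d.png",np.hstack([cv2.resize(T["pixels"][150:330,100:300],(400,360)),cv2.resize(S["pixels"][120:255,215:365],(400,360))])[:,:,::-1])
E
```

```text
t: 5.68
ee_pos: [0.4238, 0.2498, 0.2528]
tcp_rot: [0.0, 0.726, 0.687, 0.0]
force: [1.1, -0.9, 0.2]
finger_gap: 0.75
t: 6.1
ee_pos: [0.4251, 0.2501, 0.1787]
tcp_rot: [-0.001, 0.726, 0.687, -0.002]
force: [-0.0, -0.8, -0.1]
finger_gap: 0.751
t: 6.52
ee_pos: [0.4258, 0.2505, 0.1827]
tcp_rot: [0.0, 0.726, 0.687, 0.001]
force: [-0.6, -0.3, 8.1]
finger_gap: 0.251
```

View pics/d.png

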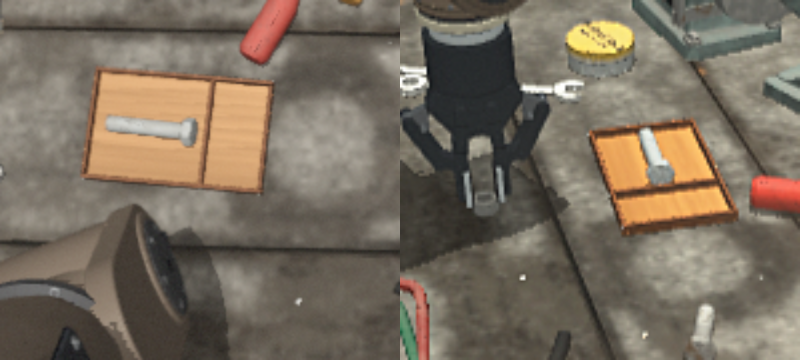

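The long bolt lies flat and centred along the large compartment. The nut is between the pads at gap 0.25 (about 21 mm). Next is the small compartment.

```bash
python3 -m jog '{"twist":[[0,0,0],[0,0,0],[0,0,0],[0,0,0],[0,0,0]],"delta_pos":[[0,0,-0.03],[0,0,-0.03],[-0.0082,0.034,0],[-0.0082,0.034,0],[-0.0082,0.034,0]],"jaw":[1,1,1,1,1]}'
python3 -m jog '{"twist":[[0,0,0],[0,0,0],[0,0,0],[0,0,0],[0,0,0]],"delta_pos":[[-0.0082,0.034,0],[-0.0082,0.034,0],[0,0,0],[0,0,0],[0,0,0.02]],"jaw":[1,1,1,1,1]}'
python3 - <<'E'
from h import *
S=cam("side"); T=cam("top"); cv2.imwrite("pics/e.png",np.hstack([cv2.resize(T["pixels"][150:330,100:300],(400,360)),cv2.resize(S["pixels"][120:255,235:385],(400,360))])[:,:,::-1]); print(sensors.get_state()["ee_pos"])
E
```

```text
t: 7.03
ee_pos: [0.5272, 0.22, 0.2434]
tcp_rot: [0.001, 0.726, 0.688, 0.001]
force: [0.0, 1.0, -0.6]
finger_gap: 0.249
t: 7.45
ee_pos: [0.5933, 0.2002, 0.2245]
tcp_rot: [0.001, 0.726, 0.687, 0.002]
force: [0.9, -0.6, 0.2]
finger_gap: 0.245
[0.59167849 0.20029688 0.2199265 ]
```

View pics/e.png

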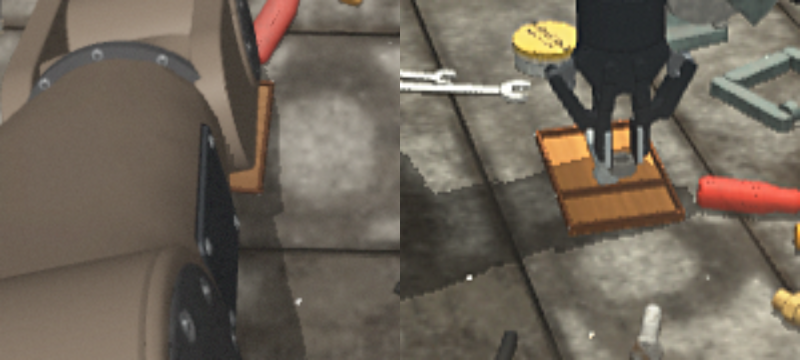

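The nut is held over the small compartment. Next: lower, release, rise, and go on to the short bolt.

```bash
python3 -m jog '{"twist":[[0,0,0],[0,0,0],[0,0,0],[0,0,0],[0,0,0]],"delta_pos":[[-0.002,0,0.016],[0,0,0.015],[0,0,0],[0,0,0],[0,0,0]],"jaw":[1,1,1,1,-0.2]}'
python3 -m jog '{"twist":[[0,0,0],[0,0,0],[0,0,0],[0,0,0],[0,0,0]],"delta_pos":[[0,0,0],[0,0,0],[0,0,-0.02],[0,0,-0.03],[0,0,-0.03]],"jaw":[-0.2,-0.2,-0.2,-0.2,-0.2]}'
python3 -m jog '{"twist":[[0,0,0],[0,0,0],[0,0,0],[0,0,0],[0,0,0]],"delta_pos":[[-0.0378,-0.004,0],[-0.0378,-0.004,0],[-0.0378,-0.004,0],[-0.0378,-0.004,0],[-0.0378,-0.004,0]],"jaw":[-0.6,-0.6,-0.6,-0.6,-0.6]}'
python3 -m jog '{"twist":[[0,0,0.0977],[0,0,0.0977],[0,0,0.0977],[0,0,0],[0,0,0]],"delta_pos":[[0,0,0],[0,0,0],[0,0,0],[0,0,0.02],[0,0,0.02]],"jaw":[-0.6,-0.6,-0.6,-0.6,-0.6]}'
python3 - <<'E'
from h import *
S=cam("side"); T=cam("top"); cv2.imwrite("pics/f.png",np.hstack([cv2.resize(T["pixels"][150:330,100:300],(400,360)),cv2.resize(S["pixels"][150:285,265:415],(400,360))])[:,:,::-1]); print(sensors.get_state()["ee_pos"])
E
```

```text
t: 7.97
ee_pos: [0.5929, 0.1985, 0.1915]
tcp_rot: [0.0, 0.726, 0.688, 0.0]
force: [-0.2, -0.9, 0.1]
finger_gap: 0.378
t: 8.38
ee_pos: [0.5928, 0.1981, 0.2711]
tcp_rot: [-0.0, 0.726, 0.687, -0.001]
force: [-0.6, 0.7, 0.4]
finger_gap: 0.603
t: 8.8
ee_pos: [0.562, 0.009, 0.271]
tcp_rot: [0.0, 0.726, 0.688, 0.0]
force: [1.1, -0.7, 0.1]
finger_gap: 0.8
t: 9.22
ee_pos: [0.5628, 0.0103, 0.2313]
tcp_rot: [0.001, 0.819, 0.574, 0.001]
force: [1.4, -0.8, -0.5]
finger_gap: 0.802
[0.56212424 0.01049262 0.22862621]
```

View pics/f.png

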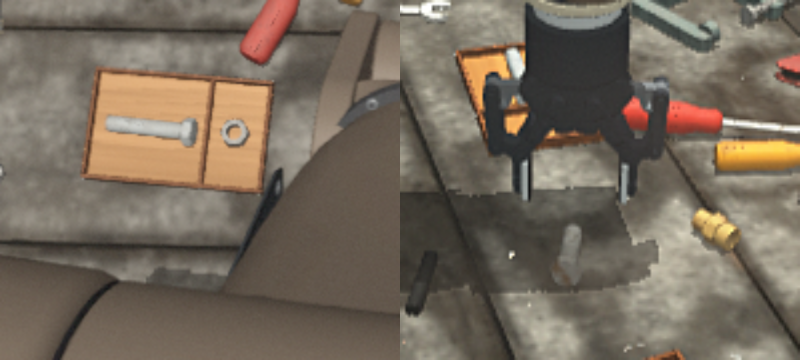

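The nut lies flat in the middle of tray two's small compartment, and the open gripper straddles the short bolt. Gripping it now and moving to tray three.

```bash
python3 -m jog '{"twist":[[0,0,0],[0,0,0],[0,0,0],[0,0,0],[0,0,0]],"delta_pos":[[0,-0.001,0.025],[0,0,0.024],[0,0,0],[0,0,0],[0,0,0]],"jaw":[-0.6,-0.6,-0.6,1,1]}' 50
python3 -m jog '{"twist":[[0,0,0],[0,0,0],[0,0,0],[0,0,0],[0,0,0]],"delta_pos":[[0,0,0],[0,0,0],[0,0,0],[0,0,0],[0,0,0]],"jaw":[1,1,1,1,1]}'
python3 -m jog '{"twist":[[0,0,0],[0,0,-0.1174],[0,0,-0.1174],[0,0,-0.1174],[0,0,-0.1174]],"delta_pos":[[0,0,-0.03],[0,0,-0.03],[0,0,-0.03],[0,0,0],[0,0,0]],"jaw":[1,1,1,1,1]}'
python3 -m jog '{"twist":[[0,0,0],[0,0,0],[0,0,0],[0,0,0],[0,0,0]],"delta_pos":[[-0.0386,-0.0057,0],[-0.0386,-0.0057,0],[-0.0386,-0.0057,0],[-0.0386,-0.0057,0],[-0.0386,-0.0057,0]],"jaw":[1,1,1,1,1]}'
python3 -m jog '{"twist":[[0,0,0]],"delta_pos":[[0,0,0]],"jaw":[1]}'
python3 -m jog '{"twist":[[0,0,0]],"delta_pos":[[0,0,0]],"jaw":[1]}'
```

```text
t: 9.73
ee_pos: [0.5622, 0.0109, 0.1827]
tcp_rot: [0.0, 0.819, 0.574, 0.001]
force: [0.9, 0.8, -0.3]
finger_gap: 0.531
t: 10.15
ee_pos: [0.562, 0.0108, 0.1829]
tcp_rot: [0.001, 0.819, 0.574, 0.001]
force: [-1.8, -1.3, 10.5]
finger_gap: 0.228
t: 10.57
ee_pos: [0.5618, 0.0109, 0.274]
tcp_rot: [0.002, 0.661, 0.751, 0.001]
force: [-0.3, -0.2, -1.9]
finger_gap: 0.224
t: 10.98
ee_pos: [0.5564, -0.1859, 0.2721]
tcp_rot: [0.0, 0.663, 0.749, 0.0]
force: [1.5, 0.9, -1.2]
finger_gap: 0.221
t: 11.07
ee_pos: [0.5565, -0.1899, 0.2721]
tcp_rot: [0.002, 0.664, 0.747, 0.0]
force: [-0.8, 0.2, -1.7]
finger_gap: 0.227
t: 11.15
ee_pos: [0.5564, -0.1861, 0.2718]
tcp_rot: [0.0, 0.664, 0.748, 0.0]
force: [0.1, 0.8, -1.0]
finger_gap: 0.224
```

```bash
python3 -m jog '{"twist":[[0,0,0],[0,0,0],[0,0,0],[0,0,0],[0,0,0]],"delta_pos":[[0,0,0.03],[0,0,0.03],[0,0,0.0255],[0,0,0],[0,0,0]],"jaw":[1,1,1,1,1]}'
python3 -m jog '{"twist":[[0,0,0],[0,0,0],[0,0,0],[0,0,0],[0,0,0]],"delta_pos":[[0,0,0],[0,0,0],[0,0,0],[0,0,-0.025],[0,0,-0.05]],"jaw":[-0.2,-0.2,-0.2,-0.2,-0.2]}'
python3 -m jog '{"twist":[[0,0,0],[0,0,0],[0,0,0],[0,0,0],[0,0,0]],"delta_pos":[[0.0148,-0.0285,0],[0.0148,-0.0285,0],[0.0148,-0.0285,0],[0.0148,-0.0285,0],[0,0,0]],"jaw":[-0.5,-0.5,-0.5,-0.5,-0.5]}'
python3 - <<'E'
from h import *
S=cam("side"); T=cam("top"); cv2.imwrite("pics/g.png",np.hstack([cv2.resize(T["pixels"][170:350,350:550],(400,360)),cv2.resize(S["pixels"][220:400,240:440],(400,360))])[:,:,::-1]); print(sensors.get_state()["ee_pos"])
E
```

```text
t: 11.57
ee_pos: [0.5569, -0.1831, 0.1855]
tcp_rot: [-0.001, 0.662, 0.749, -0.0]
force: [0.2, 0.2, -1.6]
finger_gap: 0.222
t: 11.98
ee_pos: [0.5563, -0.1839, 0.2509]
tcp_rot: [-0.003, 0.663, 0.749, -0.001]
force: [0.8, -1.0, 0.6]
finger_gap: 0.6
t: 12.4
ee_pos: [0.432, -0.1371, 0.2532]
tcp_rot: [-0.002, 0.663, 0.749, -0.0]
force: [1.2, 0.3, 0.4]
finger_gap: 0.752
[ 0.43611308 -0.13908508  0.25350742]
```

View pics/g.png

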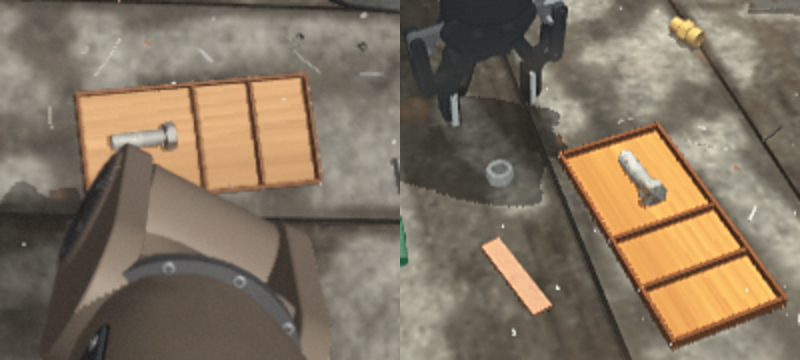

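The short bolt is flat and lengthwise in the middle of its compartment, and the gripper is above nut_b. Gripping it next.

```bash
python3 -m jog '{"twist":[[0,0,0],[0,0,0],[0,0,0],[0,0,0],[0,0,0]],"delta_pos":[[0,0,0.026],[0,0,0.026],[0,0,0.023],[0,0,0],[0,0,0]],"jaw":[-0.5,-0.5,-0.5,-0.5,1]}' 40
python3 -m jog '{"twist":[[0,0,0],[0,0,0],[0,0,0],[0,0,0],[0,0,0]],"delta_pos":[[0,0,0],[0,0,0],[0,0,0],[0,0,0],[0,0,0]],"jaw":[1,1,1,1,1]}'
python3 -m jog '{"twist":[[0,0,0],[0,0,0],[0,0,0],[0,0,0],[0,0,0]],"delta_pos":[[0,0,-0.035],[0,0,-0.035],[-0.0287,0.0226,0],[-0.0287,0.0226,0],[-0.0287,0.0226,0]],"jaw":[1,1,1,1,1]}'
python3 -m jog '{"twist":[[0,0,0],[0,0,0],[0,0,0],[0,0,0],[0,0,0]],"delta_pos":[[-0.0287,0.0226,0],[-0.0287,0.0226,0],[0,0,0],[0,0,0],[0,0,0]],"jaw":[1,1,1,1,1]}'
```

```text
t: 12.92
ee_pos: [0.4371, -0.1395, 0.1771]
tcp_rot: [-0.001, 0.663, 0.749, -0.0]
force: [-0.8, -0.5, -0.1]
finger_gap: 0.625
t: 13.33
ee_pos: [0.4368, -0.1393, 0.1788]
tcp_rot: [0.001, 0.663, 0.749, 0.0]
force: [-0.5, 0.9, 5.3]
finger_gap: 0.258
t: 13.75
ee_pos: [0.5152, -0.2173, 0.2501]
tcp_rot: [0.002, 0.663, 0.749, 0.0]
force: [0.0, 0.1, -0.4]
finger_gap: 0.263
t: 14.17
ee_pos: [0.5656, -0.2676, 0.2479]
tcp_rot: [-0.0, 0.663, 0.749, 0.0]
force: [0.5, 0.0, 0.1]
finger_gap: 0.255
```

```bash
python3 -m jog '{"twist":[[0,0,0],[0,0,0],[0,0,0],[0,0,0],[0,0,0]],"delta_pos":[[0,0,0.035],[0,0,0.0305],[0,0,0],[0,0,0],[0,0,0]],"jaw":[1,1,1,1,-0.2]}'
python3 -m jog '{"twist":[[0,0,0],[0,0,0],[0,0,0],[0,0,0],[0,0,0]],"delta_pos":[[0,0,0],[0,0,0],[0,0,-0.025],[0,0,-0.04],[0,0,-0.02]],"jaw":[-0.2,-0.2,-0.2,-0.2,-0.2]}'
python3 -m jog '{"twist":[[0,0,0],[0,0,0],[0,0,0],[0,0,0],[0,0,0]],"delta_pos":[[0.0316,0.0188,0],[0.0316,0.0188,0],[0.0316,0.0188,0],[0.0316,0.0188,0],[0.0316,0.0188,0]],"jaw":[-0.6,-0.6,-0.6,-0.6,-0.6]}'
python3 -m jog '{"twist":[[0,0,0],[0,0,0],[0,0,0],[0,0,-0.107],[0,0,-0.107]],"delta_pos":[[0.0316,0.0188,0],[0.0316,0.0188,0],[0.0316,0.0188,0],[0,0,0],[0,0,0]],"jaw":[-0.6,-0.6,-0.6,-0.6,-0.6]}'
python3 -m jog '{"twist":[[0,0,-0.107],[0,0,0],[0,0,0]],"delta_pos":[[0,0,0.02],[0,0,0.02],[0,0,0]],"jaw":[-0.6,-0.6,-0.6]}'
python3 - <<'E'
from h import *
S=cam("side"); T=cam("top"); cv2.imwrite("pics/i.png",np.hstack([cv2.resize(T["pixels"][110:290,350:550],(400,360)),cv2.resize(S["pixels"][150:285,305:455],(400,360))])[:,:,::-1]); print(sensors.get_state()["ee_pos"])
E
```

```text
t: 14.58
ee_pos: [0.5658, -0.2674, 0.1827]
tcp_rot: [-0.0, 0.663, 0.749, 0.0]
force: [0.3, 0.3, 0.8]
finger_gap: 0.385
t: 15.0
ee_pos: [0.5662, -0.268, 0.2707]
tcp_rot: [0.002, 0.663, 0.749, 0.0]
force: [-0.2, -1.0, 1.8]
finger_gap: 0.603
t: 15.42
ee_pos: [0.6405, -0.0981, 0.2678]
tcp_rot: [0.0, 0.663, 0.749, 0.0]
force: [0.9, -0.4, 0.2]
finger_gap: 0.803
t: 15.83
ee_pos: [0.6849, 0.0037, 0.2675]
tcp_rot: [0.0, 0.576, 0.817, 0.0]
force: [-1.1, 0.3, -0.2]
finger_gap: 0.802
t: 16.08
ee_pos: [0.6838, 0.0014, 0.2242]
tcp_rot: [-0.002, 0.535, 0.845, -0.001]
force: [-0.6, -0.3, -0.0]
finger_gap: 0.802
[0.68464964 0.00118646 0.22726115]
```

View pics/i.png

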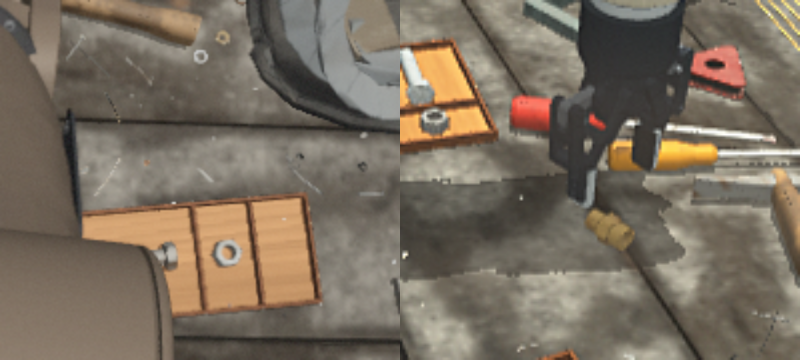

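Nut_b is flat in the middle small compartment, and the fitting lies between the open fingers. Gripping it now.

```bash
python3 -m jog '{"twist":[[0,0,0],[0,0,0],[0,0,0],[0,0,0],[0,0,0]],"delta_pos":[[0,0,0.024],[0,0,0.023],[0,0,0],[0,0,0],[0,0,0]],"jaw":[-0.6,-0.6,-0.6,1,1]}' 40
python3 -m jog '{"twist":[[0,0,0],[0,0,0],[0,0,0],[0,0,0],[0,0,0]],"delta_pos":[[0,0,0],[0,0,0],[0,0,0],[0,0,0],[0,0,0]],"jaw":[1,1,1,1,1]}'
python3 -m jog '{"twist":[[0,0,0],[0,0,0.11],[0,0,0.11],[0,0,0.11],[0,0,0]],"delta_pos":[[0,0,-0.03],[0,0,-0.03],[0,0,-0.03],[0,0,0],[-0.0345,-0.0166,0]],"jaw":[1,1,1,1,1]}'
python3 -m jog '{"twist":[[0,0,0],[0,0,0],[0,0,0],[0,0,0],[0,0,0]],"delta_pos":[[-0.0345,-0.0166,0],[-0.0345,-0.0166,0],[-0.0345,-0.0166,0],[-0.0345,-0.0166,0],[-0.0345,-0.0166,0]],"jaw":[1,1,1,1,1]}'
python3 -m jog '{"twist":[[0,0,0],[0,0,0],[0,0,0],[0,0,0],[0,0,0]],"delta_pos":[[-0.0345,-0.0166,0],[-0.0345,-0.0166,0],[-0.0345,-0.0166,0],[0,0,0.03],[0,0,0]],"jaw":[1,1,1,1,1]}'
python3 - <<'E'
from h import *
S=cam("side"); cv2.imwrite("pics/j.png",cv2.resize(S["pixels"][250:415,290:470],(720,600*11//10//10*10))[:600,:,::-1]); s=sensors.get_state();print(s["ee_pos"],s["finger_gap"])
E
```

```text
t: 16.6
ee_pos: [0.6852, 0.0011, 0.1818]
tcp_rot: [0.001, 0.535, 0.845, 0.001]
force: [-0.8, 0.5, 0.2]
finger_gap: 0.53
t: 17.02
ee_pos: [0.6851, 0.0012, 0.1819]
tcp_rot: [0.001, 0.535, 0.845, 0.001]
force: [-1.8, -0.3, 7.3]
finger_gap: 0.273
t: 17.43
ee_pos: [0.6733, -0.0309, 0.2733]
tcp_rot: [0.002, 0.668, 0.744, 0.002]
force: [0.3, -0.6, -0.7]
finger_gap: 0.269
t: 17.85
ee_pos: [0.6081, -0.2172, 0.271]
tcp_rot: [0.001, 0.666, 0.746, 0.0]
force: [0.7, -0.7, -1.3]
finger_gap: 0.268
t: 18.27
ee_pos: [0.5694, -0.3257, 0.2371]
tcp_rot: [-0.002, 0.668, 0.745, -0.0]
force: [-0.6, 1.3, -2.3]
finger_gap: 0.268
[ 0.57027063 -0.3244742   0.23864566] 0.2725305072019773
```

View pics/j.png

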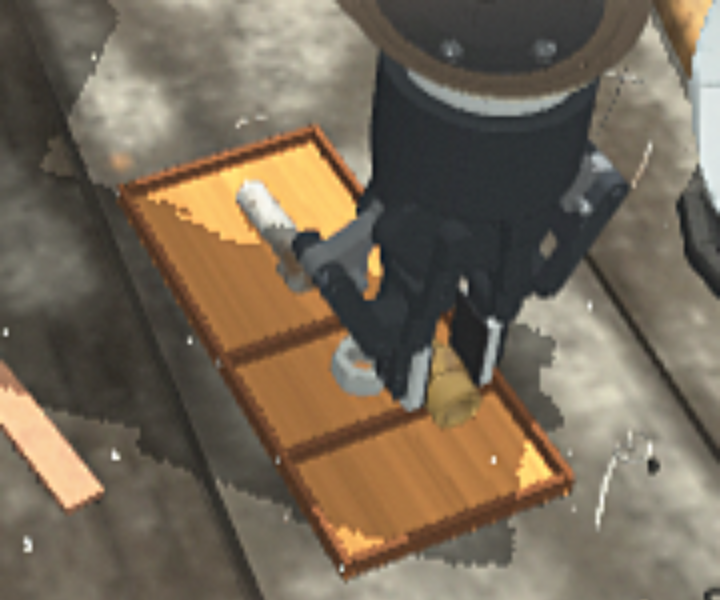

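The fitting is held across its hexagon, lined up with the tray, over the last compartment. Next: lower, release, rise and retreat out of view.

```bash
python3 -m jog '{"twist":[[0,0,0],[0,0,0],[0,0,0],[0,0,0],[0,0,0]],"delta_pos":[[0,0,0.03],[0,0,0.0225],[0,0,0],[0,0,0],[0,0,0]],"jaw":[1,1,1,1,-0.1]}'
python3 -m jog '{"twist":[[0,0,0],[0,0,0],[0,0,0],[0,0,0],[0,0,0]],"delta_pos":[[0,0,0],[0,0,0],[0,0,-0.025],[0,0,-0.04],[0,0,-0.04]],"jaw":[-0.1,-0.1,-0.1,-0.1,-0.1]}'
python3 -m jog '{"twist":[[0,0,0],[0,0,0],[0,0,0],[0,0,0],[0,0,0]],"delta_pos":[[0,0,-0.04],[0,0,-0.04],[-0.0215,-0.034,0],[-0.0215,-0.034,0],[-0.0215,-0.034,0]],"jaw":[-0.1,-0.1,-0.1,-0.1,-0.1]}'
python3 -m jog '{"twist":[[0,0,0],[0,0,0],[0,0,0],[0,0,0],[0,0,0]],"delta_pos":[[-0.0215,-0.034,0],[-0.0215,-0.034,0],[-0.0215,-0.034,0],[-0.0215,-0.034,0],[0,0,0]],"jaw":[-0.1,-0.1,-0.1,-0.1,-0.1]}'
python3 - <<'E'
from h import *
T=cam("top"); im=T["pixels"]; S=cam("side"); cv2.imwrite("pics/k.png",np.vstack([cv2.resize(im[150:330,130:530],(660,297)),np.hstack([cv2.resize(S["pixels"][150:285,245:395],(330,297)),cv2.resize(S["pixels"][250:400,290:456],(330,297))])])[:,:,::-1])
E
```

```text
t: 18.73
ee_pos: [0.5719, -0.3235, 0.1892]
tcp_rot: [0.001, 0.666, 0.746, 0.0]
force: [1.2, -1.0, -0.5]
finger_gap: 0.399
t: 19.15
ee_pos: [0.5709, -0.3239, 0.2936]
tcp_rot: [-0.001, 0.666, 0.746, -0.0]
force: [0.6, 0.3, 0.1]
finger_gap: 0.548
t: 19.57
ee_pos: [0.4759, -0.3996, 0.3742]
tcp_rot: [0.001, 0.666, 0.746, -0.0]
force: [-0.4, -0.7, -0.5]
finger_gap: 0.55
t: 19.98
ee_pos: [0.3468, -0.5038, 0.3733]
tcp_rot: [0.001, 0.668, 0.744, -0.001]
force: [-0.2, -0.6, 0.1]
finger_gap: 0.549
```

View pics/k.png

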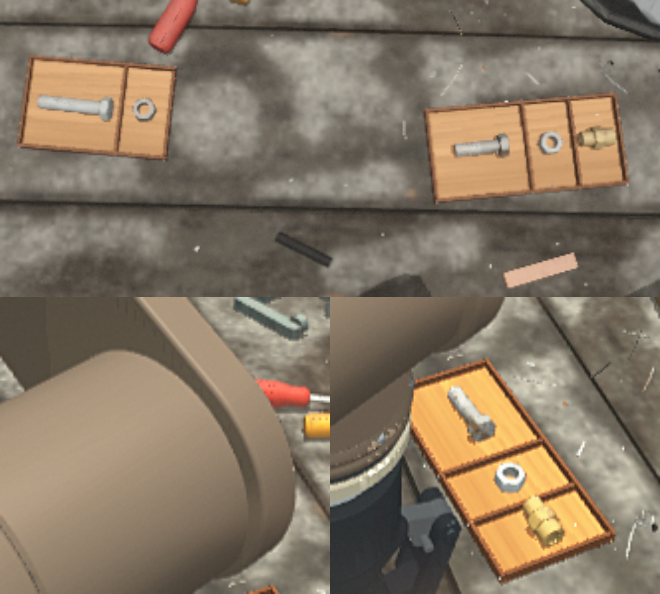

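All five parts appear to be in place. The fitting is the tightest fit, so I'll measure where everything lies in the tray frames.

```bash
python3 - <<'E'
from h import *
T=cam("top"); S=cam("side")
tr={}
for n,b in(("two",(134,176,246,254)),("three",(380,198,520,280))):
    k=blob(T,b,"wood"); q=plane(T,k,.012)[:,:2]; r=cv2.minAreaRect((q*1000).astype(np.float32)); bx=cv2.boxPoints(r)
    l=max((bx[1]-bx[0],bx[2]-bx[1]),key=np.linalg.norm); l=l*np.sign(l[1])/np.linalg.norm(l); tr[n]=(np.array(r[0]),l)
    print(n,np.round(r[0],1),np.round(r[1],1))
def f(n,name,box,z,kind):
    x0,y0,x1,y1=box; im=cv2.resize(T["pixels"][y0:y1,x0:x1],None,fx=6,fy=6,interpolation=cv2.INTER_CUBIC); h=cv2.cvtColor(im,cv2.COLOR_RGB2HSV)
    m=((h[...,1]<75)if kind=="grey" else (h[...,0]>16)&(h[...,1]>60)).astype(np.uint8); m=cv2.morphologyEx(m,cv2.MORPH_OPEN,np.ones((7,7)))
    k=max(cv2.findContours(m,0,1)[0],key=cv2.contourArea).reshape(-1,2)/6-.42+[x0,y0]
    q=plane(T,k,z)[:,:2]*1000; o,y=tr[n]; x=np.array([y[1],-y[0]]); u=np.c_[(q-o)@x,(q-o)@y]
    r=cv2.minAreaRect(u.astype(np.float32)); print(name,"tray xy",np.round(r[0],1),"size",np.round(r[1],1),"ang",round(r[2],1),"y-range",u[:,1].min().round(1),u[:,1].max().round(1))
f("two","long",(148,194,202,230),.015,"grey");f("two","nut",(207,204,230,230),.016,"grey")
f("three","short",(400,226,445,252),.015,"grey");f("three","nut",(453,226,476,248),.016,"grey")
f("three","fit",(478,220,507,246),.0145,"brass")
c=np.hstack([cv2.resize(T["pixels"][205:265,445:520],(450,360),interpolation=cv2.INTER_CUBIC),cv2.resize(S["pixels"][355:395,370:412],(350,360),interpolation=cv2.INTER_CUBIC)]); cv2.imwrite("pics/l.png",c[:,:,::-1])
E
```

```text
two [594.8 253.1] [173.8 109.7]
three [ 560.9 -240.3] [109.  229.5]
long tray xy [-3.7 24.4] size [27.2 88.2] ang 3.1 y-range -19.7 68.8
nut tray xy [  1. -55.] size [24.5 26.8] ang 4.9 y-range -68.6 -41.6
short tray xy [ 6.  52.6] size [63.  26.1] ang 84.9 y-range 21.1 84.5
nut tray xy [  1.6 -26.7] size [28.6 25.2] ang 85.1 y-range -41.2 -12.2
fit tray xy [  2.7 -83.2] size [44.2 25. ] ang 82.0 y-range -106.0 -60.5
```

View pics/l.png

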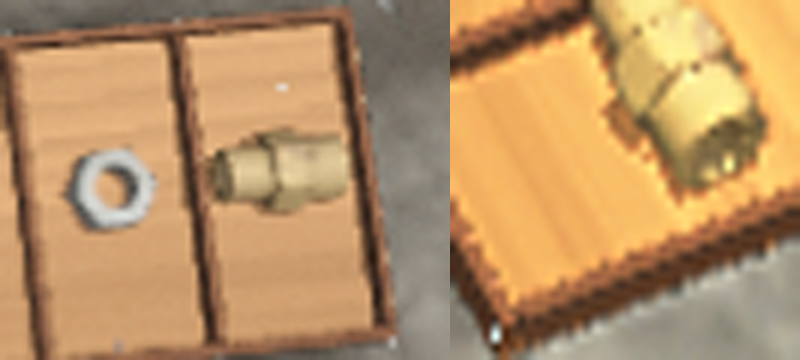

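Every part is within 6 mm of its compartment's middle, lengthwise within 8°, and clear of the walls. The fitting lies between the divider and the end wall with a gap at both ends. Handing in.

```bash
python3 -c "
from cell import order,sensors
print(sensors.get_state()['t'],order.close_job())"
```

```text
the job is handed in; nothing more can be done
20.1833 None
```

Both kits are made up and the job was handed in at 20.2 s of the 102 s allowed. I placed the parts in the order you listed, and never touched the copper bar or the black rod.

| Part | Tray and compartment | Measured tray x, y (mm) | Compartment middle y (mm; x = 0) |
|---|---|---|---|
| Long bolt | two, large | -3.7, 24.4 | 28 |
| Nut | two, small | 1.0, -55.0 | -56 |
| Short bolt | three, large | 6.0, 52.6 | 56 |
| Nut | three, middle small | 1.6, -26.7 | -28 |
| Fitting | three, end small | 2.7, -83.2 | -84 |

- **Position:** every part was within 6 mm of its compartment's middle. The bolts lie within about 5° of the tray's length, the fitting within about 8°.
- **Lying flat:** nothing was seen resting on a wall. After my retreat the arm hid tray two from the side camera, so its flatness rests on the final top view and earlier side views.
- **Forces:** the highest force I read was about 14 N, while gripping.
- **Disagreements:**
    - The fitting measured 44 mm long in the final picture, against 38 mm given. I put this down to mask edges, since the close-up showed gaps at both ends.
    - Tray rim corners came out between -3 and 8 mm high from the two views, against 12 mm given. I worked from the given heights there.
    - The first nut was released a few millimetres above the floor and settled flat.

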